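# Pack the gift set into its matching trays

## Task

Pack the gift set: pick up the wide tin, the narrow jar, the oblong carton and the square carton, and set each one into the tray whose recess has its shape and size, so that all four stand upright and flat on the floors of their own recesses. Put each one down rather than dropping or throwing it, and leave the roll of tape and the stapler beyond the trays where they are.

Things in the scene. Friction and masses are not known exactly. Their poses are not given: they have to be found in the camera images.
- wide_tin: Wide round aluminium tin with a lid and a paper band, 60 mm diameter, 50 mm high, about 0.14 kg, standing upright. Origin: centre of its underside; z up.
- narrow_jar: Narrow round amber glass jar with a black lid and a paper label, 38 mm diameter, 60 mm high, about 0.12 kg, standing upright. Origin: centre of its underside; z up.
- oblong_carton: Oblong plain cardboard carton with a paper label, 34 mm along its x, 90 mm along its y, 50 mm high, about 0.12 kg. Origin: centre of its underside; z up.
- square_carton: Square plain cardboard carton with a paper label, 46 mm along its x and its y, 54 mm high, about 0.11 kg. Origin: centre of its underside; z up.
- tray_wide_round: Gift tray of dark card with orange flowers on its sides and a brick-red insert, 96 mm (x) by 132 mm (y), 20 mm high, fixed to the bench. One dark-floored recess in the middle: round, 76 mm diameter, for the wide round tin; 8 mm room on every side. Recess 14 mm deep, floor 6 mm above the bench. Origin: centre of the underside, below the recess's centre; z up.
- tray_narrow_round: Gift tray of dark card with orange flowers on its sides and a brick-red insert, 96 mm (x) by 132 mm (y), 20 mm high, fixed to the bench. One dark-floored recess in the middle: round, 54 mm diameter, for the narrow round jar; 8 mm room on every side. Recess 14 mm deep, floor 6 mm above the bench. Origin: centre of the underside, below the recess's centre; z up.
- tray_oblong: Gift tray of dark card with orange flowers on its sides and a brick-red insert, 96 mm (x) by 132 mm (y), 20 mm high, fixed to the bench. One dark-floored recess in the middle: oblong, 50 mm along the tray's x and 106 mm along its y, for the oblong carton; 8 mm room on every side. Recess 14 mm deep, floor 6 mm above the bench. Origin: centre of the underside, below the recess's centre; z up.
- tray_square: Gift tray of dark card with orange flowers on its sides and a brick-red insert, 96 mm (x) by 132 mm (y), 20 mm high, fixed to the bench. One dark-floored recess in the middle: square, 62 mm along the tray's x and y, for the square carton; 8 mm room on every side. Recess 14 mm deep, floor 6 mm above the bench. Origin: centre of the underside, below the recess's centre; z up.
- tape_roll: Roll of brown packing tape lying flat beyond the trays, 80 mm outer and 60 mm inner diameter, 48 mm high, loose; to be left alone. Origin: centre of its underside.
- stapler: Black desk stapler with a steel strip lying beyond the trays, 140 mm along its x, 36 mm wide, 58 mm high, loose; to be left alone. Origin: centre of its underside.
Not all that is in view belongs to the job. There is more than one size of the wide_tin; the job needs the largest. What is shaped like the tray_wide_round but yellow is not meant.

How it is judged:
By the outcome, as a careful person would: the job done as asked, in the order asked, and still so for the second after the job is handed in, with the robot touching nothing.
It also fails if it takes over 120 s, if anything falls off the work surface, if the arm or the gripper's body presses on something with over 40 N, if the wrist force passes 120 N, or if a joint passes its speed limit or range.

## Robot

A 6-joint arm with a two-finger parallel gripper is mounted at the origin on the work surface. World frame = base frame: x ahead of the robot, y to its left, z up, the work surface at z = 0. Lengths are in m, angles in rad, forces in N, time in s.
With the tool pointing down it reaches from about 0.325 to 0.9 m from the base axis. Payload 6.1 kg.
Tool frame: the origin (TCP) lies midway between the tips of the shut fingers; the grasp point (between the pads) lies 19 mm behind it (ctrl.grasp_offset is the z of the grasp point in the tool frame, in m); z points along the fingers, y is the line along which they close (so a half turn about z gives the same grasp; the last joint's range is limited). The gripper opens to 85 mm and grips with 20 to 120 N. Pads are 22 mm wide; open, the fingers measure 114 mm over their backs; the gripper's body (76 mm by 85 mm) begins 54 mm behind the grasp point. The pads swing forward as they close: fully open they stand 13 mm farther back than shut.
Start: joints at [1.16, 0.22, 1.526, -0, 1.395, -0.126], TCP at [0.176, 0.6, 0.231] pointing down, gripper open.
Joint ranges: [-2.98, 2.98], [-0.91, 2.08], [0.09, 2.57], [-1.24, 4.39], [0.2, 2.65], [-2.68, 2.68]. Speed limits (rad/s): [2.57, 2.57, 3.01, 3.14, 3.14, 3.14].

## Interface

Orientations are given as a rotation vector (axis times angle).
In Python, from cell import sensors, imaging, close_job, ctrl gives the robot as it stands. The module is installed in compiled form; this text tells all that it offers.
- The arm moves only by the tool move_arm, never from a script. Its argument "deltas" is a list that holds one entry, the list of rows, each a list of 5 numbers: the shift along the tool's x, y, z normalised to -1 to 1, where 1 is 0.2 m, then the turn about the tool's z normalised to -1 to 1, where 1 is 360 degrees, then the opening, from -1 (shut) to 1 (fully open). A call has 1 to 20 rows; each row shifts and turns the commanded pose from where the row before left it, along the tool's axes as they then stand; what a row does not reach is not made up. A row lasts 1/12 s, in which the tool goes at most 41.7 mm and 7.16 degrees, less where a joint would pass 70% of its speed; a pose out of reach is approached as far as the arm can. A call with a number of a shift or a turn outside -1 to 1 is refused whole. A call with a gripper value outside its range is refused whole. The fingers move at their own pace and stop on an object; "newtons" is the grip in N (left out, the last holds). Time passes only in rows, so rows that do not move let the fingers close. It gives the time, the measured TCP pose, the force, the opening and the grip force at its end, in the units of the state.
- sensors.read_state(): the state, without advancing time (a new reading comes with each control period).
- imaging.grab_frame(name): name is "scene" or "top"; returns a dict with "image" (384x512x3 uint8, blue, green, red), "range_z" (384x512 float32, m along the optical axis (not along the pixel's ray), 0 where there is no reading), "fov_y" (degrees; the focal length in pixels is half the picture's height over the tangent of half this angle, whatever the lens; pixels are square), "cx", "cy" (the principal point, pixels), "k1" (the pictures are not rectified: a ray, as slopes to the right and down, at radius r is drawn at 1 + k1 r^2 times it, then the intrinsics apply), "camera_from_world" (4x4, takes a point from world to camera coordinates). Camera axes: x right, y up, looking along -z (the intrinsics and any distortion apply to the point x, -y, -z); pixel columns grow to the right and rows downward; lengths in m; the calibration is good to about 2 mm. A picture is of the moment at which its call begins.
- close_job(): hands the job in; it is judged then, once.
The state is a dict: "time_s": time; "q": joint angles; "dq": joint speeds; "tau": joint torques, N m; "tcp_pos": TCP position; "tool_rot": TCP orientation; "contact_force": force on the tool from outside, world axes, zero at the start; "wrist_torque": the same for the moment, N m; "width": finger opening in m; "finger_force": force on a finger pad.
Only numpy, scipy, OpenCV 4.12 (cv2) and the standard library are available. Lean on these libraries where they do the work, as an engineer would, in place of code of your own. Each camera call takes 0.05 s, during which the arm holds its last target. There are 200 camera calls.

## Working session

There is one attempt and no reset: what is moved stays moved. The work goes in short steps, Python scripts to look and compute and a tool call to move; the robot and the scene stay as the last step left them, time stands still between calls to the robot, and variables do not carry over. Pictures are saved under pics/ and viewed, at most 14 in all, crops included, and the job is handed in when it is done.

Besides the shell and the picture viewer there is one more tool, called after "Emit:" as a command line: name --argument value ..., lists and objects as JSON in quotes. move_arm: Moves the arm, as the interface text tells. Its arguments: {"type":"object","properties":{"deltas":{"type":"array"},"newtons":{"type":"number"}},"required":["deltas"]}

```bash
mkdir -p pics; cat > h.py <<'E'
import numpy as np, cv2
from cell import sensors, imaging, close_job, ctrl
def grab(n,fn=None):
    f=imaging.grab_frame(n)
    if fn: cv2.imwrite('pics/'+fn+'.png',f['image'])
    return f
def K(f):
    h=f['image'].shape[0]; F=h/2/np.tan(np.radians(f['fov_y'])/2)
    return F
def ray(f,uv):
    uv=np.atleast_2d(np.array(uv,float)); F=K(f)
    d=np.c_[(uv[:,0]-f['cx'])/F,(uv[:,1]-f['cy'])/F]
    p=d.copy()
    for _ in range(20): p=d/(1+f['k1']*(p**2).sum(1,keepdims=True))
    T=np.array(f['camera_from_world']);R=T[:3,:3];t=T[:3,3]
    dc=np.c_[p[:,0],-p[:,1],-np.ones(len(p))]
    return -R.T@t, dc@R      # dirs with unit optical depth
def plane(f,uv,z):
    o,d=ray(f,uv); s=(z-o[2])/d[:,2]; return o+d*s[:,None]
def cloud(f):
    h,w=f['range_z'].shape; v,u=np.mgrid[:h,:w]
    o,d=ray(f,np.c_[u.ravel(),v.ravel()])
    P=(o+d*f['range_z'].reshape(-1,1)).reshape(h,w,3); P[f['range_z']==0]=np.nan
    return P
E
python3 - <<'E'
from h import *
s=sensors.read_state(); print({k:np.round(v,3) for k,v in s.items()}, ctrl.grasp_offset)
for n in('top','scene'):
    f=grab(n,n+'0'); print(n,f['fov_y'],f['k1'],np.round(ray(f,[[256,192]])[0],3),np.round(plane(f,[[0,0],[511,0],[0,383],[511,383]],0),2).tolist())
E
```

```text
{'time_s': np.float64(0.0), 'q': array([ 1.16 ,  0.221,  1.528, -0.   ,  1.395, -0.126]), 'dq': array([ 0.   , -0.001, -0.   , -0.001,  0.001, -0.002]), 'tau': array([-1.0000e-03, -4.9691e+01, -3.8938e+01, -0.0000e+00,  1.1000e-02,
        0.0000e+00]), 'tcp_pos': array([0.175, 0.599, 0.23 ]), 'tool_rot': array([-4.460e-01, -3.109e+00,  3.000e-03]), 'contact_force': array([ 0.438, -0.369, -0.54 ]), 'wrist_torque': array([ 0.004, -0.039, -0.012]), 'finger_force': np.float64(0.0), 'width': np.float64(0.085)} -0.0187
top 45.38537523100774 0.052164741131710615 [0.337 0.055 1.367] [[1.18, 0.88, 0.0], [1.23, -0.76, 0.0], [0.03, 0.73, 0.0], [0.07, -0.67, 0.0]]
scene 55.91848495776955 -0.10340015432527476 [ 1.037 -0.512  0.659] [[-2.88, 0.67, 0.0], [0.72, 3.88, 0.0], [0.55, -0.63, 0.0], [1.27, -0.03, 0.0]]
```

View pics/top0.png

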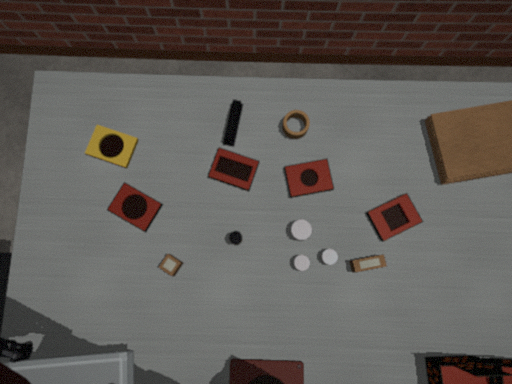

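View pics/scene0.png

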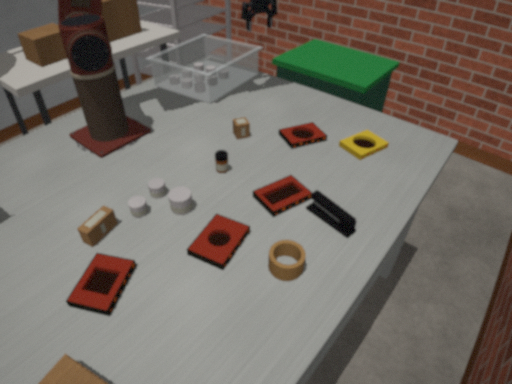

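Top view: wide tin at (301,230), the largest of three; jar (235,238), square carton (171,265), oblong carton (369,263). Trays: wide round (134,206), narrow round (310,177), oblong (234,168), square (395,216). The decoy yellow tray is at (111,146), the stapler at (233,122) and the tape at (296,124).

```bash
cat > m.py <<'E'
from h import *
f=grab('top'); P=cloud(f); img=f['image']; hsv=cv2.cvtColor(img,cv2.COLOR_BGR2HSV)
def comp(mask,c,r):
    m=np.zeros_like(mask); u,v=c; m[v-r:v+r+1,u-r:u+r+1]=mask[v-r:v+r+1,u-r:u+r+1]
    n,l,s,ce=cv2.connectedComponentsWithStats(m.astype(np.uint8)); k=1+np.argmax(s[1:,4]); return l==k
def rect(m,z):
    v,u=np.nonzero(m)
    # pixel corners
    uv=np.concatenate([np.c_[u+a,v+b] for a in(-.5,.5) for b in(-.5,.5)])
    X=plane(f,uv,z)[:,:2]; (c,s,a)=cv2.minAreaRect((X*1000).astype(np.float32)); return np.round(c,1),np.round(s,1),round(a,1)
if __name__=='__main__':
    Z=P[...,2]
    for n,c,h in[('tin',(301,230),.05),('d1',(301,263),.05),('d2',(329,257),.05),('jar',(235,238),.06),('sq',(171,265),.054),('obl',(369,263),.05)]:
        u,v=c; zt=np.nanmedian(Z[v-2:v+3,u-2:u+3]); m=comp(Z>zt-.012,c,24)
        print(n,'ztop',round(zt,4),rect(m,h),m.sum(), 'mean',np.round(1000*plane(f,[np.argwhere(m).mean(0)[::-1]],h)[0,:2],1))
    red=(((hsv[...,0]<12)|(hsv[...,0]>170))&(hsv[...,1]>120)&(hsv[...,2]>60))
    for n,c in[('wide',(134,206)),('narrow',(310,177)),('obl',(234,168)),('sq',(395,216))]:
        m=comp(red,c,34); m2=cv2.morphologyEx(m.astype(np.uint8),cv2.MORPH_CLOSE,np.ones((3,3)))
        cs,hi=cv2.findContours(m2,cv2.RETR_CCOMP,cv2.CHAIN_APPROX_NONE)
        hole=max([k for k,i in zip(cs,hi[0]) if i[3]>=0],key=cv2.contourArea)
        hm=np.zeros_like(m2); cv2.drawContours(hm,[hole],-1,1,-1); hm[m2>0]=0
        print(n,rect(m,.02),'hole',rect(hm>0,.02))
    o=cv2.resize(img[130:290,90:430],None,fx=2.3,fy=2.3,interpolation=cv2.INTER_CUBIC); cv2.imwrite('pics/crop1.png',o)
E
python3 m.py
```

```text
tin ztop 0.0497 (array([464. , -89.9]), array([60. , 60.5]), 1.7) 343 mean [464.5 -90.3]
d1 ztop 0.0384 (array([372.4, -91.7]), array([44.4, 45.5]), 1.8) 207 mean [372.2 -91.7]
d2 ztop 0.0373 (array([ 391.5, -170.5]), array([45.1, 45.2]), 89.8) 204 mean [ 391.1 -170.1]
jar ztop 0.0596 (array([436.4,  95.3]), array([39.6, 36.9]), 2.1) 141 mean [436.2  96.2]
sq ztop 0.0525 (array([355.8, 280.5]), array([51.2, 49.9]), 58.7) 282 mean [355.6 280.5]
obl ztop 0.0501 (array([ 376.9, -280. ]), array([36.5, 94.6]), 13.0) 398 mean [ 376.7 -280.1]
wide (array([522.8, 400.9]), array([132.7,  95.9]), 62.0) hole (array([522.5, 400.7]), array([71.5, 74. ]), 1.6)
narrow (array([ 624.6, -114.4]), array([ 96.5, 132.5]), 12.3) hole (array([ 624.7, -115.9]), array([48.9, 51.2]), 1.6)
obl (array([645.8, 112.2]), array([132.2,  96.8]), 72.4) hole (array([646.7, 111.8]), array([106.9,  51.5]), 72.7)
sq (array([ 514.9, -365.7]), array([ 97.2, 132.7]), 27.4) hole (array([ 514.8, -367.1]), array([62.7, 62.5]), 28.0)
```

View pics/crop1.png

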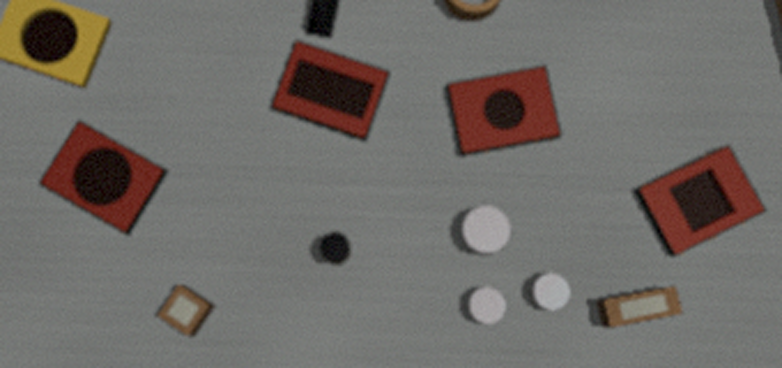

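The detections are consistent with the listed dimensions. The red hole masks and tray outlines agree to about 1 mm, so I can start moving towards the tin.

Emit:
move_arm --deltas '[[[-0.06, -0.07, 0, 0, 1], [-0.12, -0.15, 0, 0, 1], [-0.12, -0.15, 0, 0, 1], [-0.12, -0.15, 0, 0, 1], [-0.12, -0.15, 0, 0, 1], [-0.12, -0.15, 0, 0, 1], [-0.12, -0.15, 0, 0, 1], [-0.12, -0.15, 0, 0, 1], [-0.12, -0.15, 0, 0, 1], [-0.12, -0.15, 0, 0, 1], [-0.12, -0.15, 0, 0, 1], [-0.12, -0.15, 0, 0, 1], [-0.12, -0.15, 0, 0, 1], [-0.12, -0.15, 0, 0, 1], [-0.12, -0.15, 0, 0, 1], [-0.12, -0.15, 0, 0, 1], [-0.12, -0.15, 0, 0, 1], [-0.12, -0.15, 0, 0, 1], [-0.12, -0.15, 0, 0, 1], [-0.1, -0.1, 0, 0, 1]]]' --newtons 40

```text
time_s: 1.82
tcp_pos: [0.4599, -0.0845, 0.2312]
tool_rot: [0.449, 3.109, -0.001]
contact_force: [1.2, 1.4, 0.3]
width: 0.0858
finger_force: 0.0
```

```bash
cat > go.py <<'E'
# usage: go.py x y z heading(deg) [mm]  -> remaining shift in tool axes, row units, given the CURRENT orientation, and turn
import sys
from h import *
from scipy.spatial.transform import Rotation as R
s=sensors.read_state(); r=R.from_rotvec(s['tool_rot']).as_matrix()
hd=np.degrees(np.arctan2(r[1,1],r[0,1])); x,y,z,h=map(float,sys.argv[1:5])
t=(hd-h+90)%180-90
d=np.array([x,y,z])/1000-s['tcp_pos']
print('t',round(s['time_s'],2),'tcp',np.round(s['tcp_pos'],4),'head',round(hd,2),'tilt',np.round(r[:,2],3),'q6',round(s['q'][5],2),'w',round(s['width'],4),'F',np.round(s['contact_force'],1))
print('shift now',np.round(r.T@d/.2,3))
r2=r@R.from_euler('z',t,degrees=True).as_matrix()
print('turn deg',round(t,2),'units',round(t/360,4),'shift after turn',np.round(r2.T@d/.2,3))
E
python3 go.py 464 -90 16 73.7
```

```text
t 1.82 tcp [ 0.4599 -0.0845  0.2312] head 73.58 tilt [ 0.    -0.001 -1.   ] q6 -1.63 w 0.0858 F [1.2 1.4 0.3]
shift now [-0.027 -0.02   1.076]
turn deg -0.12 units -0.0003 shift after turn [-0.027 -0.02   1.076]
```

Emit:
move_arm --deltas '[[[-0.02, -0.02, 0.1, 0, 1], [0, 0, 0.15, 0, 1], [0, 0, 0.15, 0, 1], [0, 0, 0.15, 0, 1], [0, 0, 0.1, 0, 1], [0, 0, 0.06, 0, 1], [0, 0, 0, 0, 1], [0, 0, 0, 0, 1]]]'

```text
time_s: 2.48
tcp_pos: [0.4617, -0.0862, 0.0887]
tool_rot: [-0.446, -3.108, -0.001]
contact_force: [0.8, 0.1, -0.2]
width: 0.0854
finger_force: 0.0
```

```bash
python3 go.py 464 -90 16 73.7
```

```text
t 2.48 tcp [ 0.4617 -0.0862  0.0887] head 73.68 tilt [-0.002  0.001 -1.   ] q6 -1.64 w 0.0854 F [ 0.8  0.1 -0.2]
shift now [-0.017 -0.015  0.364]
turn deg -0.02 units -0.0 shift after turn [-0.017 -0.015  0.364]
```

Emit:
move_arm --deltas '[[[-0.017, -0.015, 0.06, 0, 1], [0, 0, 0.1, 0, 1], [0, 0, 0.1, 0, 1], [0, 0, 0.06, 0, 1], [0, 0, 0.044, 0, 1], [0, 0, 0, 0, 1], [0, 0, 0, 0, -1], [0, 0, 0, 0, -1], [0, 0, 0, 0, -1], [0, 0, 0, 0, -1], [0, 0, 0, 0, -1], [0, 0, 0, 0, -1], [0, 0, 0, 0, -1], [0, 0, 0, 0, -1], [0, 0, 0, 0, -1]]]' --newtons 40

```text
time_s: 3.73
tcp_pos: [0.4662, -0.0908, 0.0182]
tool_rot: [0.445, 3.107, -0.001]
contact_force: [-1.0, 0.4, 6.6]
width: 0.0587
finger_force: 43.7
```

```bash
python3 go.py 522.7 400.8 180 73.7
```

```text
t 3.73 tcp [ 0.4662 -0.0908  0.0182] head 73.69 tilt [ 0.003 -0.001 -1.   ] q6 -1.64 w 0.0587 F [-1.   0.4  6.6]
shift now [ 0.417  2.438 -0.811]
turn deg -0.01 units -0.0 shift after turn [ 0.416  2.438 -0.811]
```

Emit:
move_arm --deltas '[[[0, 0, -0.05, 0, -1], [0, 0, -0.1, 0, -1], [0, 0, -0.15, 0, -1], [0, 0, -0.15, 0, -1], [0, 0, -0.1, 0, -1], [0, 0, 0, 0, -1]]]'

```text
time_s: 4.23
tcp_pos: [0.468, -0.0914, 0.1322]
tool_rot: [0.444, 3.101, -0.003]
contact_force: [1.0, -1.1, -1.1]
width: 0.0588
finger_force: 43.6
```

```bash
python3 go.py 522.7 400.8 60 73.7
```

```text
t 4.23 tcp [ 0.468  -0.0914  0.1322] head 73.69 tilt [ 0.009 -0.003 -1.   ] q6 -1.64 w 0.0588 F [ 1.  -1.1 -1.1]
shift now [0.432 2.439 0.355]
turn deg -0.01 units -0.0 shift after turn [0.431 2.439 0.355]
```

Emit:
move_arm --deltas '[[[0.02, 0.05, 0, 0, -1], [0.02, 0.1, 0, 0, -1], [0.022, 0.14, 0, 0, -1], [0.022, 0.14, 0, 0, -1], [0.022, 0.14, 0, 0, -1], [0.022, 0.14, 0, 0, -1], [0.022, 0.14, 0, 0, -1], [0.022, 0.14, 0, 0, -1], [0.022, 0.14, 0, 0, -1], [0.022, 0.14, 0, 0, -1], [0.022, 0.14, 0, 0, -1], [0.022, 0.14, 0, 0, -1], [0.022, 0.14, 0, 0, -1], [0.022, 0.14, 0, 0, -1], [0.022, 0.14, 0, 0, -1], [0.022, 0.14, 0, 0, -1], [0.022, 0.14, 0, 0, -1], [0.022, 0.1, 0, 0, -1], [0.02, 0.06, 0, 0, -1], [0.02, 0.03, 0, 0, -1]]]'

```text
time_s: 5.9
tcp_pos: [0.5172, 0.4036, 0.1244]
tool_rot: [-0.443, -3.108, 0.003]
contact_force: [0.2, -0.1, -1.5]
width: 0.0588
finger_force: 43.8
```

Emit:
move_arm --deltas '[[[0, 0, 0.1, 0, -1], [0, 0, 0.1, 0, -1], [0, 0, 0.1, 0, -1], [0, 0, 0, 0, -1], [0, 0, 0, 0, -1], [0, 0, 0, 0, -1]]]'

```text
time_s: 6.4
tcp_pos: [0.5191, 0.4021, 0.0672]
tool_rot: [0.447, 3.109, -0.0]
contact_force: [0.3, 0.3, -0.4]
width: 0.0589
finger_force: 43.8
```

```bash
python3 go.py 522.7 400.8 26 73.7
```

```text
t 6.4 tcp [0.5191 0.4021 0.0672] head 73.66 tilt [ 0. -0. -1.] q6 -0.75 w 0.0589 F [ 0.3  0.3 -0.4]
shift now [-0.019 -0.001  0.206]
turn deg -0.04 units -0.0001 shift after turn [-0.019 -0.001  0.206]
```

Emit:
move_arm --deltas '[[[-0.019, 0, 0.03, 0, -1], [0, 0, 0.05, 0, -1], [0, 0, 0.05, 0, -1], [0, 0, 0.04, 0, -1], [0, 0, 0.02, 0, -1], [0, 0, 0, 0, -1], [0, 0, 0, 0, -1]]]'

```text
time_s: 6.98
tcp_pos: [0.5222, 0.4011, 0.0278]
tool_rot: [-0.446, -3.109, 0.001]
contact_force: [0.7, -0.9, -1.7]
width: 0.0587
finger_force: 43.8
```

```bash
python3 go.py 522.7 400.8 24.2 73.7; python3 -c "
from h import *
f=grab('scene'); cv2.imwrite('pics/s1.png',cv2.resize(f['image'][60:220,200:400],None,fx=3,fy=3))"
```

```text
t 6.98 tcp [0.5222 0.4011 0.0278] head 73.69 tilt [-0.001 -0.001 -1.   ] q6 -0.75 w 0.0587 F [ 0.7 -0.9 -1.7]
shift now [-0.003 -0.001  0.018]
turn deg -0.01 units -0.0 shift after turn [-0.003 -0.001  0.018]
```

View pics/s1.png

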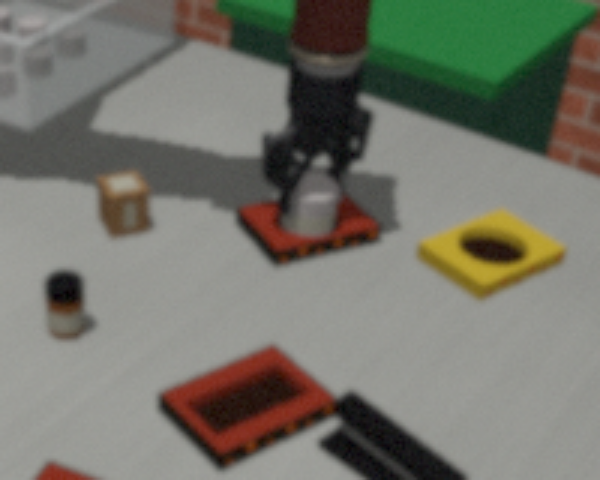

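The tin is held upright over the wide recess at about (313,215) in the crop and is entering it. I'll lower it gently and watch the force.

Emit:
move_arm --deltas '[[[0, 0, 0.008, 0, -1], [0, 0, 0.008, 0, -1], [0, 0, 0.004, 0, -1], [0, 0, 0, 0, -1]]]'

```text
time_s: 7.37
tcp_pos: [0.5225, 0.4013, 0.0245]
tool_rot: [-0.446, -3.11, 0.0]
contact_force: [-0.2, 0.1, -1.8]
width: 0.0591
finger_force: 43.8
```

Emit:
move_arm --deltas '[[[0, 0, 0.005, 0, -1], [0, 0, 0.005, 0, -1], [0, 0, 0, 0, -1]]]'

```text
time_s: 7.62
tcp_pos: [0.5229, 0.4016, 0.0242]
tool_rot: [0.446, 3.109, 0.0]
contact_force: [-3.5, -1.6, 7.1]
width: 0.0596
finger_force: 44.7
```

Contact with the floor. Releasing, then rising.

Emit:
move_arm --deltas '[[[0, 0, 0, 0, 0.5], [0, 0, 0, 0, 0.6], [0, 0, 0, 0, 0.8], [0, 0, 0, 0, 1], [0, 0, 0, 0, 1], [0, 0, 0, 0, 1], [0, 0, -0.05, 0, 1], [0, 0, -0.1, 0, 1], [0, 0, -0.15, 0, 1], [0, 0, -0.15, 0, 1], [0, 0, -0.1, 0, 1], [0, 0, 0, 0, 1]]]'

```text
time_s: 8.62
tcp_pos: [0.5259, 0.4034, 0.14]
tool_rot: [0.445, 3.102, 0.01]
contact_force: [0.9, -0.0, 1.0]
width: 0.0855
finger_force: 0.0
```

```bash
python3 go.py 436.3 95.8 20 73.7; python3 - <<'E'
from h import *
f=grab('scene');P=cloud(f);Q=P.reshape(-1,3)
k=(np.hypot(Q[:,0]-.5227,Q[:,1]-.401)<.045)&(Q[:,2]>.03)&(Q[:,2]<.075)
z=Q[k,2]; print(k.sum(),np.percentile(z,[50,80,90,95,98]),np.median(Q[k],0))
E
```

```text
t 8.62 tcp [0.5259 0.4034 0.14  ] head 73.69 tilt [ 0.009  0.005 -1.   ] q6 -0.75 w 0.0855 F [ 0.9 -0.   1. ]
shift now [ 0.002 -1.607  0.587]
turn deg -0.01 units -0.0 shift after turn [ 0.003 -1.607  0.587]
253 [0.05515122 0.05703231 0.05768556 0.05820162 0.05867898] [0.527505   0.38762638 0.05515122]
```

Emit:
move_arm --deltas '[[[0, -0.08, 0, 0, 1], [0, -0.16, 0, 0, 1], [0, -0.16, 0, 0, 1], [0, -0.16, 0, 0, 1], [0, -0.16, 0, 0, 1], [0, -0.16, 0, 0, 1], [0, -0.16, 0, 0, 1], [0, -0.16, 0, 0, 1], [0, -0.16, 0, 0, 1], [0, -0.14, 0, 0, 1], [0, -0.08, 0, 0, 1], [0, -0.02, 0, 0, 1], [0, 0, 0.1, 0, 1], [0, 0, 0.1, 0, 1], [0, 0, 0, 0, 1], [0, 0, 0, 0, 1]]]'

```text
time_s: 10.0
tcp_pos: [0.4312, 0.0946, 0.0913]
tool_rot: [-0.445, -3.106, 0.001]
contact_force: [-0.2, -0.7, -0.5]
width: 0.0851
finger_force: 0.0
```

```bash
python3 go.py 436.3 95.8 20 73.7
```

```text
t 10.0 tcp [0.4312 0.0946 0.0913] head 73.7 tilt [-0.004  0.    -1.   ] q6 -1.25 w 0.0851 F [-0.2 -0.7 -0.5]
shift now [-0.024  0.013  0.356]
turn deg -0.0 units -0.0 shift after turn [-0.024  0.013  0.356]
```

Emit:
move_arm --deltas '[[[-0.02, 0.012, 0.06, 0, 1], [0, 0, 0.1, 0, 1], [0, 0, 0.1, 0, 1], [0, 0, 0.06, 0, 1], [0, 0, 0.04, 0, 1], [0, 0, 0, 0, 1], [0, 0, 0, 0, -1], [0, 0, 0, 0, -1], [0, 0, 0, 0, -1], [0, 0, 0, 0, -1], [0, 0, 0, 0, -1], [0, 0, 0, 0, -1], [0, 0, 0, 0, -1], [0, 0, 0, 0, -1], [0, 0, 0, 0, -1], [0, 0, 0, 0, -1], [0, 0, 0, 0, -1], [0, 0, 0, 0, -1]]]' --newtons 40

```text
time_s: 11.5
tcp_pos: [0.4382, 0.0955, 0.0216]
tool_rot: [0.446, 3.108, 0.001]
contact_force: [-0.8, -0.2, 6.5]
width: 0.0373
finger_force: 39.7
```

Emit:
move_arm --deltas '[[[0, 0, -0.05, 0, -1], [0, 0, -0.1, 0, -1], [0, 0, -0.15, 0, -1], [0, 0, -0.15, 0, -1], [0, 0, -0.1, 0, -1], [0, 0, 0, 0, -1], [0, 0, 0, 0, -1]]]'

```text
time_s: 12.08
tcp_pos: [0.4381, 0.0954, 0.1319]
tool_rot: [0.445, 3.107, 0.001]
contact_force: [0.5, 0.1, -1.2]
width: 0.0374
finger_force: 40.3
```

```bash
python3 go.py 624.6 -115 60 73.7
```

```text
t 12.08 tcp [0.4381 0.0954 0.1319] head 73.68 tilt [ 0.003  0.    -1.   ] q6 -1.25 w 0.0374 F [ 0.5  0.1 -1.2]
shift now [-1.189 -0.748  0.363]
turn deg -0.02 units -0.0001 shift after turn [-1.189 -0.748  0.363]
```

Emit:
move_arm --deltas '[[[-0.042, -0.027, 0, 0, -1], [-0.085, -0.053, 0, 0, -1], [-0.118, -0.0745, 0, 0, -1], [-0.118, -0.0745, 0, 0, -1], [-0.118, -0.0745, 0, 0, -1], [-0.118, -0.0745, 0, 0, -1], [-0.118, -0.0745, 0, 0, -1], [-0.118, -0.0745, 0, 0, -1], [-0.118, -0.0745, 0, 0, -1], [-0.118, -0.0745, 0, 0, -1], [-0.08, -0.048, 0, 0, -1], [-0.038, -0.024, 0, 0, -1], [0, 0, 0.1, 0, -1], [0, 0, 0.1, 0, -1], [0, 0, 0.1, 0, -1], [0, 0, 0, 0, -1], [0, 0, 0, 0, -1], [0, 0, 0, 0, -1]]]'

```text
time_s: 13.58
tcp_pos: [0.6233, -0.1149, 0.0706]
tool_rot: [-0.445, -3.109, -0.0]
contact_force: [0.2, 0.4, -1.4]
width: 0.0372
finger_force: 40.4
```

```bash
python3 go.py 624.6 -115 27.6 73.7
```

```text
t 13.58 tcp [ 0.6233 -0.1149  0.0706] head 73.7 tilt [-0.001  0.    -1.   ] q6 -1.59 w 0.0372 F [ 0.2  0.4 -1.4]
shift now [-0.007  0.001  0.215]
turn deg -0.0 units -0.0 shift after turn [-0.007  0.001  0.215]
```

Emit:
move_arm --deltas '[[[-0.006, 0, 0.03, 0, -1], [0, 0, 0.05, 0, -1], [0, 0, 0.05, 0, -1], [0, 0, 0.04, 0, -1], [0, 0, 0.02, 0, -1], [0, 0, 0.01, 0, -1], [0, 0, 0.005, 0, -1], [0, 0, 0, 0, -1], [0, 0, 0, 0, -1]]]'

```text
time_s: 14.33
tcp_pos: [0.6249, -0.1154, 0.0299]
tool_rot: [0.446, 3.109, -0.0]
contact_force: [-0.9, 0.3, -0.5]
width: 0.037
finger_force: 40.4
```

Emit:
move_arm --deltas '[[[0, 0, 0.006, 0, -1], [0, 0, 0.006, 0, -1], [0, 0, 0, 0, -1]]]'

```text
time_s: 14.58
tcp_pos: [0.6251, -0.1155, 0.0277]
tool_rot: [0.446, 3.109, -0.0]
contact_force: [-0.3, -0.1, 0.5]
width: 0.0373
finger_force: 40.6
```

Emit:
move_arm --deltas '[[[0, 0, 0.004, 0, -1], [0, 0, 0.003, 0, -1], [0, 0, 0, 0, -1]]]'

```text
time_s: 14.83
tcp_pos: [0.6252, -0.1155, 0.0277]
tool_rot: [0.445, 3.109, -0.0]
contact_force: [-5.4, 2.2, 10.3]
width: 0.037
finger_force: 41.4
```

Emit:
move_arm --deltas '[[[0, 0, 0, 0, -0.1], [0, 0, 0, 0, 0.2], [0, 0, 0, 0, 0.5], [0, 0, 0, 0, 1], [0, 0, 0, 0, 1], [0, 0, 0, 0, 1], [0, 0, 0, 0, 1], [0, 0, -0.05, 0, 1], [0, 0, -0.1, 0, 1], [0, 0, -0.15, 0, 1], [0, 0, -0.15, 0, 1], [0, 0, -0.1, 0, 1], [0, 0, 0, 0, 1]]]'

```text
time_s: 15.92
tcp_pos: [0.6283, -0.1164, 0.143]
tool_rot: [0.444, 3.1, -0.003]
contact_force: [0.1, 0.3, 0.7]
width: 0.0853
finger_force: 0.0
```

```bash
python3 go.py 376.9 -280 20 13; python3 - <<'E'
from h import *
f=grab('scene');P=cloud(f);Q=P.reshape(-1,3)
k=(np.hypot(Q[:,0]-.6246,Q[:,1]+.115)<.035)&(Q[:,2]>.03)&(Q[:,2]<.085)
z=Q[k,2]; print(k.sum(),np.percentile(z,[50,80,90,95,98]),np.median(Q[k],0))
E
```

```text
t 15.92 tcp [ 0.6283 -0.1164  0.143 ] head 73.69 tilt [ 0.01  -0.003 -1.   ] q6 -1.59 w 0.0853 F [0.1 0.3 0.7]
shift now [ 0.983 -1.138  0.605]
turn deg 60.69 units 0.1686 shift after turn [-0.511 -1.414  0.605]
332 [0.06416464 0.06742273 0.06807026 0.06866227 0.06894434] [ 0.62817725 -0.12285439  0.06416464]
```

Emit:
move_arm --deltas '[[[0.04, -0.045, 0, 0, 1], [0.08, -0.093, 0, 0, 1], [0.1, -0.116, 0, 0, 1], [0.1, -0.116, 0, 0, 1], [0.1, -0.116, 0, 0, 1], [0.1, -0.116, 0, 0, 1], [0.1, -0.116, 0, 0, 1], [0.1, -0.116, 0, 0, 1], [0.1, -0.116, 0, 0, 1], [0.1, -0.116, 0, 0, 1], [0.06, -0.07, 0, 0, 1], [0, 0, 0, 0, 1]]]'

```text
time_s: 16.97
tcp_pos: [0.3685, -0.2788, 0.1337]
tool_rot: [-0.45, -3.105, -0.002]
contact_force: [0.2, 0.4, -0.1]
width: 0.0856
finger_force: 0.0
```

Emit:
move_arm --deltas '[[[0, 0, 0, 0.009, 1], [0, 0, 0, 0.018, 1], [0, 0, 0, 0.018, 1], [0, 0, 0, 0.018, 1], [0, 0, 0, 0.018, 1], [0, 0, 0, 0.018, 1], [0, 0, 0, 0.018, 1], [0, 0, 0, 0.018, 1], [0, 0, 0, 0.018, 1], [0, 0, 0.1, 0.0156, 1], [0, 0, 0.1, 0, 1], [0, 0, 0, 0, 1], [0, 0, 0, 0, 1]]]'

```text
time_s: 18.05
tcp_pos: [0.3713, -0.2765, 0.0938]
tool_rot: [-1.952, -2.455, -0.001]
contact_force: [-0.7, 0.7, 0.5]
width: 0.0855
finger_force: 0.0
```

```bash
python3 go.py 376.9 -280 20 13
```

```text
t 18.05 tcp [ 0.3713 -0.2765  0.0938] head 13.04 tilt [-0.003  0.004 -1.   ] q6 -1.04 w 0.0855 F [-0.7  0.7  0.5]
shift now [-0.025  0.024  0.369]
turn deg 0.04 units 0.0001 shift after turn [-0.025  0.024  0.369]
```

Emit:
move_arm --deltas '[[[-0.022, 0.02, 0.06, 0, 1], [0, 0, 0.1, 0, 1], [0, 0, 0.1, 0, 1], [0, 0, 0.06, 0, 1], [0, 0, 0.045, 0, 1], [0, 0, 0, 0, 1], [0, 0, 0, 0, -1], [0, 0, 0, 0, -1], [0, 0, 0, 0, -1], [0, 0, 0, 0, -1], [0, 0, 0, 0, -1], [0, 0, 0, 0, -1], [0, 0, 0, 0, -1], [0, 0, 0, 0, -1], [0, 0, 0, 0, -1], [0, 0, 0, 0, -1], [0, 0, 0, 0, -1], [0, 0, 0, 0, -1]]]' --newtons 40

```text
time_s: 19.55
tcp_pos: [0.3782, -0.2824, 0.0237]
tool_rot: [1.955, 2.457, -0.0]
contact_force: [-1.0, 0.6, 7.1]
width: 0.0335
finger_force: 41.7
```

Emit:
move_arm --deltas '[[[0, 0, -0.05, 0, -1], [0, 0, -0.1, 0, -1], [0, 0, -0.15, 0, -1], [0, 0, -0.15, 0, -1], [0, 0, -0.1, 0, -1], [0, 0, 0, 0, -1], [0, 0, 0, 0, -1]]]'

```text
time_s: 20.13
tcp_pos: [0.3781, -0.2823, 0.1341]
tool_rot: [1.954, 2.456, -0.001]
contact_force: [-0.0, 0.2, -0.9]
width: 0.0332
finger_force: 40.9
```

```bash
python3 go.py 646 112 60 -17.5
```

```text
t 20.13 tcp [ 0.3781 -0.2823  0.1341] head 12.99 tilt [ 0.002 -0.002 -1.   ] q6 -1.04 w 0.0332 F [-0.   0.2 -0.9]
shift now [1.621 1.748 0.369]
turn deg 30.49 units 0.0847 shift after turn [2.284 0.684 0.369]
```

Emit:
move_arm --deltas '[[[0.035, 0.037, 0, 0, -1], [0.07, 0.073, 0, 0, -1], [0.095, 0.103, 0, 0, -1], [0.095, 0.103, 0, 0, -1], [0.095, 0.103, 0, 0, -1], [0.095, 0.103, 0, 0, -1], [0.095, 0.103, 0, 0, -1], [0.095, 0.103, 0, 0, -1], [0.095, 0.103, 0, 0, -1], [0.095, 0.103, 0, 0, -1], [0.095, 0.103, 0, 0, -1], [0.095, 0.103, 0, 0, -1], [0.095, 0.103, 0, 0, -1], [0.095, 0.103, 0, 0, -1], [0.095, 0.103, 0, 0, -1], [0.095, 0.103, 0, 0, -1], [0.095, 0.1, 0, 0, -1], [0.06, 0.06, 0, 0, -1], [0.03, 0.03, 0, 0, -1], [0, 0, 0, 0, -1]]]'

```text
time_s: 21.8
tcp_pos: [0.6431, 0.1144, 0.1303]
tool_rot: [-1.951, -2.458, 0.003]
contact_force: [0.4, 0.1, -0.3]
width: 0.0336
finger_force: 40.9
```

Emit:
move_arm --deltas '[[[0, 0, 0, 0.007, -1], [0, 0, 0, 0.014, -1], [0, 0, 0, 0.016, -1], [0, 0, 0, 0.016, -1], [0, 0, 0, 0.016, -1], [0, 0, 0, 0.0107, -1], [0, 0, 0, 0.005, -1], [0, 0, 0.1, 0, -1], [0, 0, 0.1, 0, -1], [0, 0, 0.05, 0, -1], [0, 0, 0, 0, -1], [0, 0, 0, 0, -1], [0, 0, 0, 0, -1]]]'

```text
time_s: 22.88
tcp_pos: [0.6446, 0.112, 0.0835]
tool_rot: [2.534, 1.857, 0.001]
contact_force: [-0.1, 0.5, -0.6]
width: 0.0335
finger_force: 40.8
```

```bash
python3 go.py 645.2 109.5 29.7 -17.5
```

```text
t 22.88 tcp [0.6446 0.112  0.0835] head -17.53 tilt [ 0.001 -0.    -1.   ] q6 0.36 w 0.0335 F [-0.1  0.5 -0.6]
shift now [-0.011  0.006  0.269]
turn deg -0.03 units -0.0001 shift after turn [-0.011  0.006  0.269]
```

```bash
python3 - <<'E'
from h import *
f=grab('scene');cv2.imwrite('pics/s2.png',cv2.resize(f['image'][120:280,220:400],None,fx=3,fy=3));P=cloud(f);Q=P.reshape(-1,3)
g=f['image'].max(2).ravel()
k=(Q[:,0]>.66)&(Q[:,0]<1)&(Q[:,1]>.03)&(Q[:,1]<.3)&(Q[:,2]>.03)&(Q[:,2]<.065)&(g<70)
X=Q[k]; print(k.sum(),np.round(np.percentile(X,[1,50,99],axis=0),3)); print(np.round(X[np.argsort(X[:,0])[:6]],3))
E
```

```text
551 [[0.729 0.096 0.03 ]
 [0.795 0.11  0.05 ]
 [0.854 0.131 0.058]]
[[0.726 0.117 0.054]
 [0.727 0.117 0.051]
 [0.727 0.12  0.056]
 [0.728 0.124 0.057]
 [0.728 0.116 0.049]
 [0.729 0.116 0.043]]
```

View pics/s2.png

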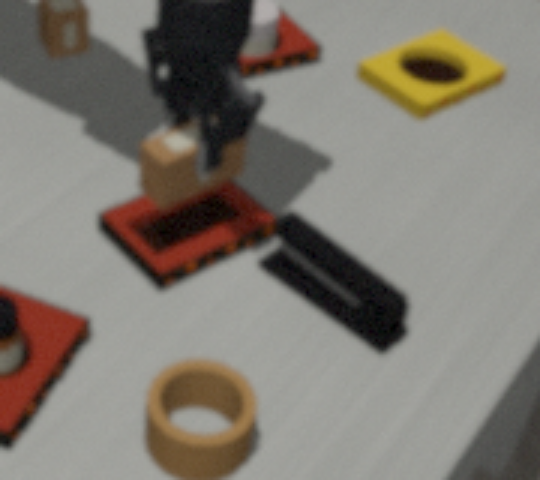

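The oblong carton hangs level over its recess at crop (190,190), aligned with it. The stapler's near end is at x ≈ 0.726, clear of the fingers. I'll lower it and open only part way.

Emit:
move_arm --deltas '[[[-0.01, 0.005, 0.05, 0, -1], [0, 0, 0.07, 0, -1], [0, 0, 0.06, 0, -1], [0, 0, 0.04, 0, -1], [0, 0, 0.02, 0, -1], [0, 0, 0.01, 0, -1], [0, 0, 0.01, 0, -1], [0, 0, 0, 0, -1], [0, 0, 0, 0, -1]]]'

```text
time_s: 23.68
tcp_pos: [0.6449, 0.1102, 0.0311]
tool_rot: [2.533, 1.857, 0.001]
contact_force: [-0.2, -0.5, -1.2]
width: 0.0334
finger_force: 40.8
```

Emit:
move_arm --deltas '[[[0, 0, 0.005, 0, -1], [0, 0, 0.005, 0, -1], [0, 0, 0, 0, -1]]]'

```text
time_s: 23.93
tcp_pos: [0.6452, 0.1102, 0.0298]
tool_rot: [2.533, 1.857, 0.002]
contact_force: [-0.2, -0.2, 3.2]
width: 0.0333
finger_force: 41.2
```

Touching; a last nudge down, then release and rise.

Emit:
move_arm --deltas '[[[0, 0, 0.003, 0, -1], [0, 0, 0, 0, -1], [0, 0, 0, 0, -0.1], [0, 0, 0, 0, 0.1], [0, 0, 0, 0, 0.3], [0, 0, 0, 0, 0.3], [0, 0, 0, 0, 0.3], [0, 0, 0, 0, 0.3], [0, 0, -0.05, 0, 0.3], [0, 0, -0.1, 0, 0.3], [0, 0, -0.15, 0, 0.3], [0, 0, -0.15, 0, 1], [0, 0, -0.1, 0, 1], [0, 0, 0, 0, 1], [0, 0, 0, 0, 1]]]'

```text
time_s: 25.18
tcp_pos: [0.646, 0.1102, 0.1409]
tool_rot: [2.532, 1.856, 0.006]
contact_force: [0.1, -0.6, -0.1]
width: 0.0856
finger_force: 0.0
```

```bash
python3 go.py 355.7 280.5 18 -31.3; python3 - <<'E'
from h import *
f=grab('scene');P=cloud(f);Q=P.reshape(-1,3)
k=(np.hypot(Q[:,0]-.646,Q[:,1]-.112)<.05)&(Q[:,2]>.03)&(Q[:,2]<.075)
z=Q[k,2]; print(k.sum(),np.percentile(z,[50,80,90,95,98]),np.median(Q[k],0))
E
```

```text
t 25.18 tcp [0.646  0.1102 0.1409] head -17.5 tilt [ 0.005  0.    -1.   ] q6 0.35 w 0.0856 F [ 0.1 -0.6 -0.1]
shift now [ 0.374 -1.643  0.608]
turn deg 13.8 units 0.0383 shift after turn [-0.028 -1.685  0.608]
504 [0.05450817 0.0561319  0.05668379 0.05719016 0.05753418] [0.65069764 0.10246016 0.05450817]
```

Emit:
move_arm --deltas '[[[0.017, -0.075, 0, 0, 1], [0.031, -0.137, 0, 0, 1], [0.031, -0.137, 0, 0, 1], [0.031, -0.137, 0, 0, 1], [0.031, -0.137, 0, 0, 1], [0.031, -0.137, 0, 0, 1], [0.031, -0.137, 0, 0, 1], [0.031, -0.137, 0, 0, 1], [0.031, -0.137, 0, 0, 1], [0.031, -0.137, 0, 0, 1], [0.031, -0.137, 0, 0, 1], [0.031, -0.137, 0, 0, 1], [0.01, -0.05, 0, 0, 1], [0, 0, 0, 0.0128, 1], [0, 0, 0, 0.0128, 1], [0, 0, 0.1, 0.0128, 1], [0, 0, 0.1, 0, 1], [0, 0, 0, 0, 1], [0, 0, 0, 0, 1], [0, 0, 0, 0, 1]]]'

```text
time_s: 26.9
tcp_pos: [0.3556, 0.2783, 0.0983]
tool_rot: [2.739, 1.539, -0.001]
contact_force: [-0.6, -1.0, 0.4]
width: 0.0853
finger_force: 0.0
```

```bash
python3 go.py 355.7 280.5 18 -31.3
```

```text
t 26.9 tcp [0.3556 0.2783 0.0983] head -31.32 tilt [-0.001 -0.    -1.   ] q6 1.04 w 0.0853 F [-0.6 -1.   0.4]
shift now [ 0.01  -0.005  0.401]
turn deg -0.02 units -0.0001 shift after turn [ 0.01  -0.005  0.401]
```

Emit:
move_arm --deltas '[[[0.01, -0.005, 0.06, 0, 1], [0, 0, 0.1, 0, 1], [0, 0, 0.1, 0, 1], [0, 0, 0.09, 0, 1], [0, 0, 0.05, 0, 1], [0, 0, 0, 0, 1], [0, 0, 0, 0, -1], [0, 0, 0, 0, -1], [0, 0, 0, 0, -1], [0, 0, 0, 0, -1], [0, 0, 0, 0, -1], [0, 0, 0, 0, -1], [0, 0, 0, 0, -1], [0, 0, 0, 0, -1], [0, 0, 0, 0, -1], [0, 0, 0, 0, -1], [0, 0, 0, 0, -1]]]' --newtons 40

```text
time_s: 28.32
tcp_pos: [0.3569, 0.2814, 0.0196]
tool_rot: [2.739, 1.539, 0.004]
contact_force: [-1.0, -0.3, 6.8]
width: 0.0454
finger_force: 42.0
```

Emit:
move_arm --deltas '[[[0, 0, -0.05, 0, -1], [0, 0, -0.1, 0, -1], [0, 0, -0.15, 0, -1], [0, 0, -0.15, 0, -1], [0, 0, -0.1, 0, -1], [0, 0, 0, 0, -1], [0, 0, 0, 0, -1]]]'

```text
time_s: 28.9
tcp_pos: [0.3564, 0.2812, 0.1297]
tool_rot: [2.739, 1.539, 0.005]
contact_force: [-0.5, -0.7, -1.1]
width: 0.0458
finger_force: 41.2
```

```bash
python3 go.py 514.9 -366.4 60 -62.4
```

```text
t 28.9 tcp [0.3564 0.2812 0.1297] head -31.32 tilt [ 0.003  0.002 -1.   ] q6 1.04 w 0.0458 F [-0.5 -0.7 -1.1]
shift now [-2.355  2.36   0.346]
turn deg 31.08 units 0.0863 shift after turn [-0.799  3.237  0.346]
```

Emit:
move_arm --deltas '[[[-0.035, 0.035, 0, 0, -1], [-0.07, 0.07, 0, 0, -1], [-0.1, 0.1, 0, 0, -1], [-0.1, 0.1, 0, 0, -1], [-0.1, 0.1, 0, 0, -1], [-0.1, 0.1, 0, 0, -1], [-0.1, 0.1, 0, 0, -1], [-0.1, 0.1, 0, 0, -1], [-0.1, 0.1, 0, 0, -1], [-0.1, 0.1, 0, 0, -1], [-0.1, 0.1, 0, 0, -1], [-0.1, 0.1, 0, 0, -1], [-0.1, 0.1, 0, 0, -1], [-0.1, 0.1, 0, 0, -1], [-0.1, 0.1, 0, 0, -1], [-0.1, 0.1, 0, 0, -1], [-0.1, 0.1, 0, 0, -1], [-0.1, 0.1, 0, 0, -1], [-0.1, 0.1, 0, 0, -1], [-0.1, 0.1, 0, 0, -1]]]'

```text
time_s: 30.57
tcp_pos: [0.481, -0.2439, 0.1255]
tool_rot: [-2.735, -1.537, 0.004]
contact_force: [-0.3, -0.2, -0.2]
width: 0.0456
finger_force: 41.2
```

Emit:
move_arm --deltas '[[[-0.1, 0.1, 0, 0, -1], [-0.1, 0.1, 0, 0, -1], [-0.1, 0.1, 0, 0, -1], [-0.075, 0.08, 0, 0, -1], [-0.05, 0.05, 0, 0, -1], [-0.025, 0.025, 0, 0, -1], [0, 0, 0, 0.007, -1], [0, 0, 0, 0.014, -1], [0, 0, 0, 0.016, -1], [0, 0, 0, 0.016, -1], [0, 0, 0, 0.016, -1], [0, 0, 0, 0.012, -1], [0, 0, 0.05, 0.0053, -1], [0, 0, 0.1, 0, -1], [0, 0, 0.1, 0, -1], [0, 0, 0, 0, -1], [0, 0, 0, 0, -1], [0, 0, 0, 0, -1]]]'

```text
time_s: 32.07
tcp_pos: [0.5136, -0.3668, 0.0781]
tool_rot: [-3.05, -0.75, 0.001]
contact_force: [1.1, 0.4, 0.5]
width: 0.0455
finger_force: 41.3
```

```bash
python3 go.py 514.9 -366.4 25.6 -62.4; python3 -c "
from h import *
f=grab('scene'); cv2.imwrite('pics/s3.png',cv2.resize(f['image'][170:330,20:220],None,fx=3,fy=3))"
```

```text
t 32.07 tcp [ 0.5136 -0.3668  0.0781] head -62.39 tilt [-0.001  0.001 -1.   ] q6 0.34 w 0.0455 F [1.1 0.4 0.5]
shift now [0.007 0.001 0.263]
turn deg 0.01 units 0.0 shift after turn [0.007 0.001 0.263]
```

View pics/s3.png

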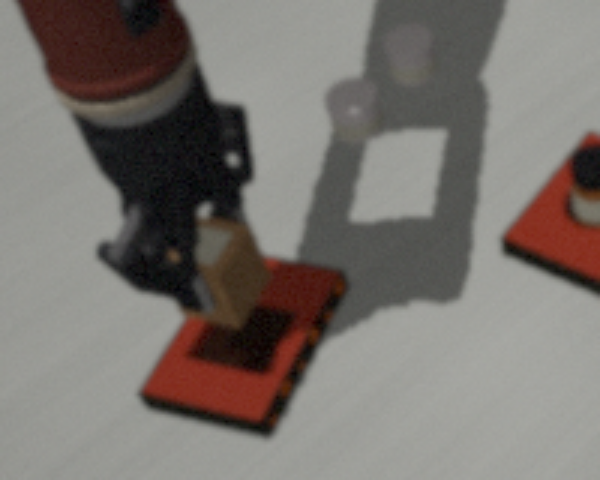

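The square carton hangs upright above its recess at crop (235,275), aligned with the sides. Lowering it now.

Emit:
move_arm --deltas '[[[0.005, 0, 0.05, 0, -1], [0, 0, 0.07, 0, -1], [0, 0, 0.06, 0, -1], [0, 0, 0.04, 0, -1], [0, 0, 0.02, 0, -1], [0, 0, 0.01, 0, -1], [0, 0, 0.005, 0, -1], [0, 0, 0, 0, -1], [0, 0, 0, 0, -1]]]'

```text
time_s: 32.87
tcp_pos: [0.5151, -0.3669, 0.0277]
tool_rot: [3.05, 0.749, 0.001]
contact_force: [0.4, 0.5, -0.4]
width: 0.0454
finger_force: 41.3
```

Emit:
move_arm --deltas '[[[0, 0, 0.005, 0, -1], [0, 0, 0.005, 0, -1], [0, 0, 0, 0, -1]]]'

```text
time_s: 33.12
tcp_pos: [0.5151, -0.367, 0.0257]
tool_rot: [3.05, 0.749, 0.001]
contact_force: [0.0, -0.6, 0.7]
width: 0.0453
finger_force: 41.4
```

Emit:
move_arm --deltas '[[[0, 0, 0.004, 0, -1], [0, 0, 0.002, 0, -1], [0, 0, 0, 0, -1], [0, 0, 0, 0, 0.15], [0, 0, 0, 0, 0.4], [0, 0, 0, 0, 0.7], [0, 0, 0, 0, 1], [0, 0, 0, 0, 1], [0, 0, 0, 0, 1], [0, 0, -0.05, 0, 1], [0, 0, -0.1, 0, 1], [0, 0, -0.15, 0, 1], [0, 0, -0.15, 0, 1], [0, 0, -0.15, 0, 1], [0, 0, -0.15, 0, 1], [0, 0, -0.1, 0, 1], [0, 0, 0, 0, 1]]]'

```text
time_s: 34.53
tcp_pos: [0.5173, -0.3688, 0.2015]
tool_rot: [3.042, 0.747, 0.009]
contact_force: [0.1, -0.9, 0.5]
width: 0.0853
finger_force: 0.0
```

Emit:
move_arm --deltas '[[[0.05, -0.05, 0, 0, 1], [0.1, -0.1, 0, 0, 1], [0.1, -0.1, 0, 0, 1], [0.1, -0.1, 0, 0, 1], [0.1, -0.1, 0, 0, 1], [0.1, -0.1, 0, 0, 1], [0.1, -0.1, 0, 0, 1], [0.1, -0.1, 0, 0, 1], [0.05, -0.05, 0, 0, 1], [0, 0, 0, 0, 1], [0, 0, 0, 0, 1], [0, 0, 0, 0, 1]]]'

```text
time_s: 35.53
tcp_pos: [0.5819, -0.1512, 0.1933]
tool_rot: [-3.051, -0.749, 0.002]
contact_force: [0.5, -0.6, -0.0]
width: 0.0858
finger_force: 0.0
```

```bash
python3 - <<'E'
from m import *
print(sensors.read_state()['tcp_pos'])
Z=P[...,2]
for n,c,h in[('tin',(522.7,400.8),.056),('jar',(624.6,-115),.066),('obl',(646,112),.056),('sq',(514.9,-366.4),.06)]:
    m=(np.hypot(P[...,0]-c[0]/1000,P[...,1]-c[1]/1000)<.055)&(Z>h-.012)&(Z<h+.02)
    if m.any():
        A=P[m]; co=np.linalg.lstsq(np.c_[A[:,:2]-A[:,:2].mean(0),np.ones(len(A))],A[:,2],rcond=None)[0]
        print(n,rect(m,h),'top',np.round(np.median(Z[m]),4),'slope',np.round(co[:2],3))
cv2.imwrite('pics/t2.png',cv2.resize(img[90:290,80:440],None,fx=2.2,fy=2.2))
E
```

```text
[ 0.5818768  -0.15161652  0.19344133]
tin (array([521.3, 401.2]), array([63.1, 60.9]), 65.3) top 0.0555 slope [0.015 0.023]
jar (array([ 624.4, -110.7]), array([30.7, 42.1]), 46.5) top 0.0655 slope [ 0.041 -0.065]
obl (array([643.6, 109.6]), array([94.2, 39.8]), 72.7) top 0.0557 slope [0.002 0.004]
sq (array([ 512.9, -365. ]), array([49.7, 56.4]), 27.9) top 0.0591 slope [ 0.014 -0.011]
```

View pics/t2.png

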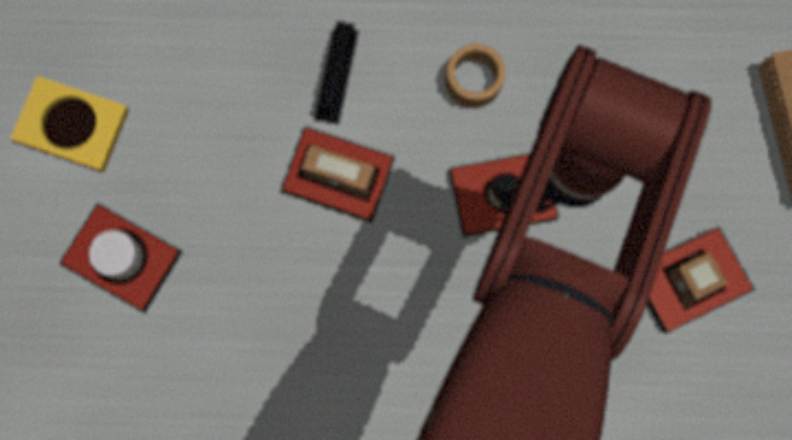

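The top view shows the tin at (115,253), the oblong carton at (338,167) and the square carton at (697,278), each seated in its recess with its top at floor plus height. The jar at (505,190) is partly hidden by the arm, but its top measures at the right height of 0.066 m. The tape and stapler are clear of the work and look undisturbed.

```bash
python3 -c "
from h import *
print(close_job())"
```

```text
the job is handed in; nothing more can be done
None
```

All four items were set down in their matching trays in the order asked, the last pictures and heights show them standing on their recess floors, and the job was handed in at about 36 s with the tape and stapler left alone.

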